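# Point out the plaster test block in the conditioning case

### The arm

A 7-joint arm with a two-finger parallel gripper is mounted at the origin on a cart in front of the work surface, level with it; the furniture and walls round the work are solid. World frame = base frame: x ahead of the robot, y to its left, z up, the work surface at z = 0. Lengths are in m, angles in rad, forces in N, time in s.
With the tool pointing down it reaches from about 0.4 to 0.925 m from the base axis. Payload 5.6 kg.
Tool frame: the origin (TCP) lies between the finger pads, 19 mm behind the fingertips; this is the grasp point; z points along the fingers, y is the line along which they close (so a half turn about z gives the same grasp; the last joint's range is limited). The gripper opens to 85 mm and grips with 20 to 120 N. Pads are 22 mm wide; open, the fingers measure 114 mm over their backs; the gripper's body (76 mm by 85 mm) begins 54 mm behind the grasp point. The pads swing forward as they close: fully open they stand 13 mm farther back than shut.
Start: joints at [-1.153, 0.468, -0.012, 1.603, 0.006, 1.071, -0.056], TCP at [0.289, 0.582, 0.25] pointing down, gripper open.
Joint ranges: [-2.53, 2.53], [-0.31, 2.02], [-1.57, 1.55], [0.28, 2.44], [-1.29, 4.43], [0.15, 1.84], [-2.92, 2.92]. Speed limits (rad/s): [2.57, 2.57, 3.14, 3.14, 3.14, 3.14, 3.14].

### API

Orientations are given as a unit quaternion [w, x, y, z].
In Python, from cell import observe, camera, sign_off gives the robot as it stands.
- The arm moves only by the tool move_arm, never from a script. Its argument "moves" is a list of rows, each an object of numbers: "tx", "ty", "tz": the shift along the world's x, y, z scaled (see below); "rx", "ry", "rz": the turn, a rotation vector about the world's x, y, z scaled (see below); "hand": the opening, from -1 (shut) to 1 (fully open). A call has 1 to 12 rows; each row is the pose to reach, as a shift and turn from the pose commanded when the call began, turning the shorter way round; what a row does not reach only later rows make up. The controller multiplies each number of a shift by 40 cm and each number of a turn by 2 pi rad. A row lasts 1/8 s, in which the tool goes at most 62.5 mm and 10.7 degrees, less where a joint would pass 70% of its speed; a pose out of reach is approached as far as the arm can. A call with a number of a shift or a turn outside -1 to 1 is refused whole. A call with a gripper value outside its range is refused whole. The fingers move at their own pace and stop on an object; the grip force is fixed at half the most. Time passes only in rows, so rows that repeat a pose let the fingers close. It gives the time, the measured TCP pose, the force, the opening and the grip force at its end, in the units of the state.
- observe(): the state, without advancing time (a new reading comes with each control period).
- camera(name): name is "scene" or "top"; returns a dict with "pixels" (400x640x3 uint8, red, green, blue), "z_map" (400x640 float32, m along the optical axis (not along the pixel's ray), 0 where there is no reading), "mtx" (3x3 intrinsics, pixels), "position" and "orientation" of the camera in the world. Camera axes: x right, y down, z forward; pixel columns grow to the right and rows downward; lengths in m; the calibration is good to about 2 mm. A picture is of the moment at which its call begins.
- sign_off(): hands the job in; it is judged then, once.
The state is a dict: "t": time; "joints": joint angles; "joint_velocities": joint speeds; "joint_torque": joint torques, N m; "tool_pos": TCP position; "orientation": TCP orientation; "force": force on the tool from outside, world axes, zero at the start; "wrist_torque": the same for the moment, N m; "width": opening from 0.0 (shut) to 1.0 (fully open); "grip_force": force on a finger pad.
Only numpy, scipy, OpenCV 4.12 (cv2) and the standard library are available. Lean on these libraries where they do the work, as an engineer would, in place of code of your own. Each camera call takes 0.05 s, during which the arm holds its last target. There are 200 camera calls.

### The job

The square plaster test block is curing in one of the four bays of the long shallow case with two clear sliding panes: point it out for the record picture. With the fingertips push the pull of the pane that covers the block until that pane is fully open, point down at the middle of the block with the fingertips close above it but not touching, and stay there for a good two seconds; then push the pane fully shut again so that the case keeps its humidity, and move clear. Only push the pulls, do not pinch them; leave the other pane shut, and do not touch what lies in the bays or disturb the things standing on the bench.

Things in the scene. Friction and masses are not known exactly. Their poses are not given: they have to be found in the camera images.
- case: Shallow grey case fixed to the bench, 360 mm long (its y, +y its left end), 88 deep (x, away from the robot), tracks 54.5 high, end walls 38. Origin: centre of its underside. Clear panes cover its left and right halves. Four open bays in a row, floor at z 8 mm, centres y = +145, +82, -82, -145 mm, each 60 (y) by 76 (x) mm. Between y -52 and +52 a closed white cassette with a dial, 38 high.
- pane_left (a joint): Left pane (covers y > 0), m. 0 = shut, 0.128 = fully open at its stop; grows as the pane slides along the case's -y, under the right pane. A push of 1 to 3 N moves it; it stays where it is left.
- pane_left_pull (a point): Top centre of the left pane's pull: upright dark metal bar on the pane's outer end, 8 mm (y) by 68 mm (x), top 64 mm above the bench, 18 mm above the pane. Axes as the case's. Shut: its outer face is flush with the case's end; fingers come down outside the end to push it open. Open: 39 mm of free pane on its inner (-y) side, before the right pane's edge, for fingers to push it shut.
- pane_right (a joint): Right pane (covers y < 0), m. 0 = shut, 0.128 = fully open at its stop; grows as the pane slides along the case's +y, over the left pane. A push of 1 to 3 N moves it; it stays where it is left.
- pane_right_pull (a point): Top centre of the right pane's pull: upright dark metal bar on the pane's outer end, 8 mm (y) by 68 mm (x), top 64 mm above the bench, 12 mm above the pane. Axes as the case's. Shut: its outer face is flush with the case's right end; fingers come down outside the end to push it open. Its inner side, to push it shut, is the +y side, where the pane is free along its whole length.
- plaster_block: The thing to point at: cast plaster test block, off-white, 58 mm (x) by 54 mm (y) by 22 mm high, lying flat in one of the bays. Origin at the centre of its underside.
- ring_mould: Stained plastic ring (cup mould), 53 mm across, 22 mm high, in another bay. Origin at the centre of its underside.
- rubber_bulb: Small round rubber bulb, 28 mm across, 27 mm high, in another bay. Origin at the centre of its underside.
- pour_cup: Small steel pouring cup with two lips, 61 by 49 mm, 32 mm high, in another bay. Origin at the centre of its underside.
- pigment_jar: Bystander: glass jar with a black lid, 64 mm across, 90 mm high, standing behind the case. Origin at the centre of its underside.
- dropper_bottle: Bystander: slim brown dropper bottle, 33 mm across, 102 mm high, standing behind the case to the right. Origin at the centre of its underside.
- tape_roll: Bystander: roll of masking tape lying flat, 96 mm across, 25 mm high, to the left of the case. Origin at the centre of its underside.

How it is judged:
By the outcome, as a careful person would: the job done as asked, in the order asked, and still so for the second after the job is handed in, with the robot touching nothing.
It also fails if it takes over 51 s, if anything falls off the work surface, if the arm or the gripper's body presses on something with over 40 N, if the wrist force passes 120 N, or if a joint passes its speed limit or range.

## Working session

There is one attempt and no reset: what is moved stays moved. The work goes in short steps, Python scripts to look and compute and a tool call to move; the robot and the scene stay as the last step left them, time stands still between calls to the robot, and variables do not carry over. Pictures are saved under pics/ and viewed, at most 10 in all, crops included, and the job is handed in when it is done.

Besides the shell and the picture viewer there is one more tool, called after ">>>" as a command line: name --argument value ..., lists and objects as JSON in quotes. move_arm: Moves the arm, as the interface text tells. Shifts and turns lie within -1 to 1; 1 stands for 40 cm of shift or 2 pi rad of turn. Its arguments: {"type":"object","properties":{"moves":{"type":"array"}},"required":["moves"]}

```bash
mkdir -p pics; ls
cat > h.py <<'E'
import numpy as np, cv2
from cell import observe, camera, sign_off
from scipy.spatial.transform import Rotation as R
def snap(n,f):
    c=camera(n); cv2.imwrite('pics/'+f+'.png',c['pixels'][:,:,::-1]); np.savez(f'{f}.npz',**{k:np.asarray(v) for k,v in c.items()}); return c
def world(c):
    K=c['mtx'];z=c['z_map'];v,u=np.mgrid[:z.shape[0],:z.shape[1]]
    p=np.stack([(u-K[0,2])/K[0,0]*z,(v-K[1,2])/K[1,1]*z,z],-1)
    o=np.asarray(c['orientation'])
    r=R.from_quat(o[[1,2,3,0]]) if o.shape==(4,) else R.from_matrix(o)
    return p@r.as_matrix().T+np.asarray(c['position'])
E
python3 - <<'E'
from h import *
o=observe();print({k:np.round(v,3) for k,v in o.items()})
for n in('top','scene'):
    c=snap(n,n+'0');print(c['position'],c['orientation'],c['mtx'])
E
```

```text
pics
{'t': np.float64(0.0), 'joints': array([-1.153,  0.468, -0.012,  1.604,  0.006,  1.071, -0.056]), 'joint_velocities': array([-0.   , -0.   , -0.001,  0.001,  0.001, -0.   , -0.001]), 'joint_torque': array([-0.0000e+00, -5.3238e+01,  2.1000e-02, -2.5130e+01,  1.1000e-02,
        8.0000e-03, -0.0000e+00]), 'tool_pos': array([0.289, 0.582, 0.249]), 'orientation': array([-0.   ,  0.228,  0.974, -0.001]), 'force': array([ 0.39 , -0.023, -0.938]), 'wrist_torque': array([-0.02 , -0.033,  0.009]), 'grip_force': np.float64(0.0), 'width': np.float64(0.999)}
[ 0.48758619 -0.06654982  1.20720111] [ 0.01042578 -0.70251888  0.71115861 -0.02473776] [[388.60504674   0.         314.5701475 ]
 [  0.         388.60504674 206.74481055]
 [  0.           0.           1.        ]]
[ 0.00523396 -0.35064756  1.23701611] [-0.20847275  0.82263021 -0.51431918  0.12367067] [[510.35383404   0.         321.70731405]
 [  0.         510.35383404 191.86888222]
 [  0.           0.           1.        ]]
```

View pics/top0.png

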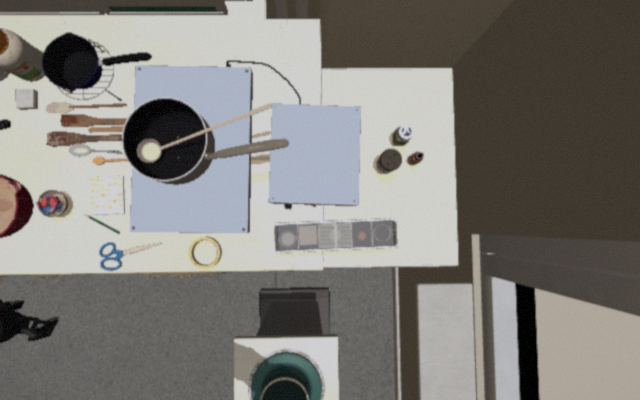

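View pics/scene0.png

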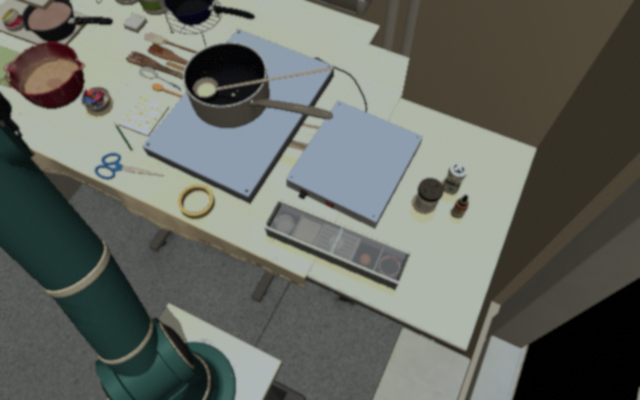

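Run:
```python
from h import *
a=cv2.imread('pics/top0.png')[205:265,265:405];b=cv2.imread('pics/scene0.png')[195:295,255:420]
a=cv2.resize(a,None,fx=5,fy=5,interpolation=cv2.INTER_CUBIC)
b=cv2.resize(b,(700,300),interpolation=cv2.INTER_CUBIC)
b=cv2.resize(cv2.imread('pics/scene0.png')[195:295,255:420],(495,300),interpolation=cv2.INTER_CUBIC);b=cv2.copyMakeBorder(b,0,0,0,205,0)
cv2.imwrite('pics/z0.png',np.vstack([a,b]))
c=np.load('top0.npz');w=world(c)
for v in(215,220,225,235,245,250,255):print(v,[tuple(np.round(w[v,u]*1000).astype(int)) for u in(272,277,285,310,336,360,385,396,400)])
# bystanders / tall profile
m=(w[...,2]>.015)&(w[...,0]>.3)&(w[...,1]<.45)
g=m.copy().astype(np.uint8);n,l,s,ce=cv2.connectedComponentsWithStats(g)
for i in range(1,n):
    if s[i,4]>15:print(s[i],np.round(w[l==i].min(0),3),np.round(w[l==i].max(0),3))
```

```text
215 [(np.int64(523), np.int64(41), np.int64(1)), (np.int64(523), np.int64(25), np.int64(5)), (np.int64(523), np.int64(1), np.int64(1)), (np.int64(522), np.int64(-77), np.int64(1)), (np.int64(521), np.int64(-158), np.int64(1)), (np.int64(520), np.int64(-233), np.int64(-1)), (np.int64(519), np.int64(-310), np.int64(2)), (np.int64(519), np.int64(-345), np.int64(1)), (np.int64(519), np.int64(-357), np.int64(2))]
220 [(np.int64(508), np.int64(41), np.int64(-2)), (np.int64(508), np.int64(26), np.int64(1)), (np.int64(507), np.int64(0), np.int64(8)), (np.int64(506), np.int64(-77), np.int64(5)), (np.int64(505), np.int64(-154), np.int64(47)), (np.int64(504), np.int64(-225), np.int64(55)), (np.int64(503), np.int64(-301), np.int64(49)), (np.int64(503), np.int64(-345), np.int64(0)), (np.int64(503), np.int64(-356), np.int64(6))]
225 [(np.int64(492), np.int64(41), np.int64(-1)), (np.int64(492), np.int64(22), np.int64(47)), (np.int64(492), np.int64(-2), np.int64(47)), (np.int64(491), np.int64(-76), np.int64(46)), (np.int64(490), np.int64(-153), np.int64(53)), (np.int64(489), np.int64(-225), np.int64
[... 1880 characters left out ...]
45  1.207]
[275   0  12   9  83] [ 0.488 -0.067  0.015] [1.189 0.025 1.207]
[296   0  12   9  88] [ 1.171 -0.075  0.015] [ 1.187 -0.041  0.063]
[  321     0   319   400 65661] [ 0.3   -0.602  0.015] [ 1.172 -0.067  1.207]
[116  52  36  12 298] [ 0.488 -0.067  0.14 ] [0.972 0.45  1.207]
[  121    60   240   173 29573] [ 0.473 -0.232  0.015] [1.005 0.45  1.207]
[392 124  22  21 355] [ 0.488 -0.379  0.015] [ 0.783 -0.067  1.207]
[376 148  26  25 471] [ 0.648 -0.344  0.015] [ 0.713 -0.28   0.096]
[408 152  16  13 144] [ 0.488 -0.414  0.017] [ 0.706 -0.067  1.207]
[ 274  218  123   35 3654] [ 0.412 -0.331  0.039] [0.509 0.03  1.207]
[188 236  33  32 325] [ 0.368 -0.067  0.016] [0.488 0.292 1.207]
```

View pics/z0.png

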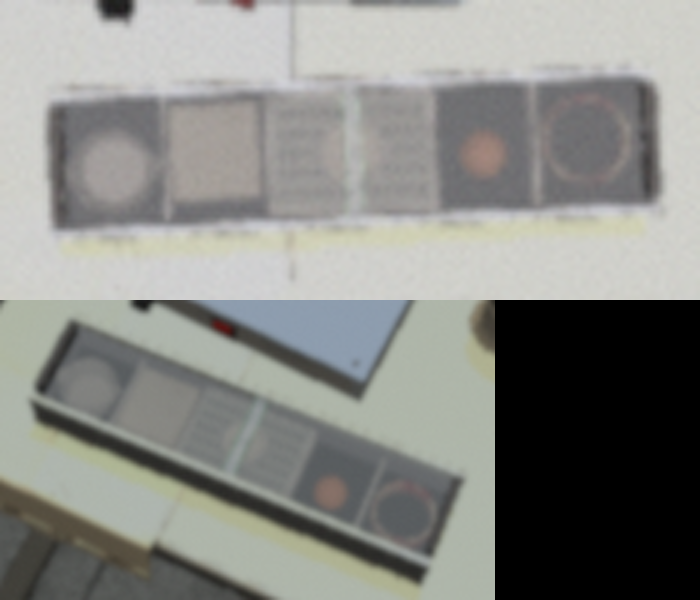

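Run:
```python
from h import *
for n in('top0','scene0'):
    c=np.load(n+'.npz');w=world(c);z=c['z_map']
    ok=(z>0)&(abs(w[...,0]-.46)<.075)&(abs(w[...,1]+.153)<.21)
    m=ok&(w[...,2]>.04)&(w[...,2]<.08)
    mm=cv2.morphologyEx(m.astype(np.uint8),cv2.MORPH_OPEN,np.ones((3,3)))>0
    (ctr,sz,a)=cv2.minAreaRect(w[mm][:,:2].astype(np.float32)*1000);print(n,ctr,sz,a)
    p=w[mm];yb=np.arange(-.31,.01,.02);mid=[];ex=[]
    for y in yb:
        q=p[abs(p[:,1]-y)<.01][:,0];mid.append((q.min()+q.max())/2);ex.append(q.max()-q.min())
    f=np.polyfit(yb,mid,1);print('slope dx/dy',f,'yaw',-np.degrees(f[0]),'width',np.median(ex))
    # pulls
    t=ok&(w[...,2]>.057)&(w[...,2]<.08)
    for s in(w[t&(w[...,1]>-.02)],w[t&(w[...,1]<-.29)]):
        print('pull',len(s),np.round(np.median(s,0),4),np.round(s.min(0),3),np.round(s.max(0),3)) if len(s) else 0
    hb=w[(z>0)&(w[...,0]>.5)&(w[...,0]<.6)&(abs(w[...,1]+.1)<.25)&(w[...,2]>.02)];print('hob',np.round(np.percentile(hb,[1,50,99],axis=0),3))
    # ray to block: bright square centroid at z=.03
    if n=='top0':
        img=c['pixels'][205:265,265:405].astype(int)
        u,v=265+215/5,205+151/5
        o=c['orientation'];Rm=R.from_quat(o[[1,2,3,0]]).as_matrix();K=c['mtx']
        d=Rm@np.linalg.solve(K,[u,v,1]);P=c['position'];print('block',P+d*(.03-P[2])/d[2])
```

```text
top0 (460.8294982910156, -150.74691772460938) (88.96160888671875, 359.8927917480469) 1.7270256280899048
slope dx/dy [-0.02883573  0.45650343] yaw 1.6521654364661742 width 0.08622079675803443
pull 72 [0.4556 0.0242 0.0631] [ 0.416 -0.02   0.057] [0.5  0.03 0.07]
pull 77 [ 0.4671 -0.3258  0.0626] [ 0.423 -0.331  0.057] [ 0.506 -0.293  0.07 ]
hob [[ 0.5   -0.308  0.026]
 [ 0.569 -0.056  0.053]
 [ 0.6    0.148  0.06 ]]
block [ 0.46019571 -0.06981009  0.03      ]
scene0 (459.9366455078125, -152.89381408691406) (92.50318145751953, 361.1075744628906) 1.9451580047607422
slope dx/dy [-0.03119659  0.45537093] yaw 1.7874327514817956 width 0.08985675111729721
pull 101 [0.4549 0.0222 0.0627] [ 0.413 -0.014  0.057] [0.498 0.028 0.069]
pull 115 [ 0.4638 -0.3276  0.063 ] [ 0.421 -0.333  0.057] [ 0.507 -0.291  0.069]
hob [[ 0.501 -0.311  0.022]
 [ 0.563 -0.071  0.052]
 [ 0.599  0.148  0.059]]
```

>>> move_arm --moves '[{"tx": 0.1, "ty": -0.1, "tz": 0, "rz": -0.03, "hand": -1}, {"tx": 0.2, "ty": -0.25, "tz": 0, "rz": -0.06, "hand": -1}, {"tx": 0.3, "ty": -0.4, "tz": 0, "rz": -0.085, "hand": -1}, {"tx": 0.4, "ty": -0.55, "tz": 0, "rz": -0.11, "hand": -1}, {"tx": 0.41, "ty": -0.7, "tz": 0, "rz": -0.135, "hand": -1}, {"tx": 0.41, "ty": -0.8, "tz": 0, "rz": -0.16, "hand": -1}, {"tx": 0.41, "ty": -0.9, "tz": 0, "rz": -0.172, "hand": -1}, {"tx": 0.41, "ty": -0.9, "tz": 0, "rz": -0.172, "hand": -1}, {"tx": 0.41, "ty": -0.9, "tz": 0, "rz": -0.172, "hand": -1}, {"tx": 0.41, "ty": -0.9, "tz": 0, "rz": -0.172, "hand": -1}]'

```text
schema error: expected keys tx, ty, tz, rx, ry, rz, hand
```

>>> move_arm --moves '[{"tx": 0.1, "ty": -0.1, "tz": 0, "rx": 0, "ry": 0, "rz": -0.03, "hand": -1}, {"tx": 0.2, "ty": -0.25, "tz": 0, "rx": 0, "ry": 0, "rz": -0.06, "hand": -1}, {"tx": 0.3, "ty": -0.4, "tz": 0, "rx": 0, "ry": 0, "rz": -0.085, "hand": -1}, {"tx": 0.4, "ty": -0.55, "tz": 0, "rx": 0, "ry": 0, "rz": -0.11, "hand": -1}, {"tx": 0.41, "ty": -0.7, "tz": 0, "rx": 0, "ry": 0, "rz": -0.135, "hand": -1}, {"tx": 0.41, "ty": -0.8, "tz": 0, "rx": 0, "ry": 0, "rz": -0.16, "hand": -1}, {"tx": 0.41, "ty": -0.9, "tz": 0, "rx": 0, "ry": 0, "rz": -0.172, "hand": -1}, {"tx": 0.41, "ty": -0.9, "tz": 0, "rx": 0, "ry": 0, "rz": -0.172, "hand": -1}, {"tx": 0.41, "ty": -0.9, "tz": 0, "rx": 0, "ry": 0, "rz": -0.172, "hand": -1}, {"tx": 0.41, "ty": -0.9, "tz": 0, "rx": 0, "ry": 0, "rz": -0.172, "hand": -1}]'

```text
t: 1.35
tool_pos: [0.4528, 0.2236, 0.2498]
orientation: [-0.0, 0.696, 0.718, -0.0]
force: [0.9, 0.4, -0.8]
width: 0.001
grip_force: 0.0
```

>>> move_arm --moves '[{"tx": 0, "ty": -0.1, "tz": -0.05, "rx": 0, "ry": 0, "rz": 0, "hand": -1}, {"tx": 0, "ty": -0.2, "tz": -0.12, "rx": 0, "ry": 0, "rz": 0, "hand": -1}, {"tx": 0.003, "ty": -0.3, "tz": -0.2, "rx": 0, "ry": 0, "rz": 0, "hand": -1}, {"tx": 0.003, "ty": -0.36, "tz": -0.25, "rx": 0, "ry": 0, "rz": 0, "hand": -1}, {"tx": 0.003, "ty": -0.375, "tz": -0.275, "rx": 0, "ry": 0, "rz": 0, "hand": -1}, {"tx": 0.003, "ty": -0.375, "tz": -0.275, "rx": 0, "ry": 0, "rz": 0, "hand": -1}]'

```text
t: 2.1
tool_pos: [0.4543, 0.0731, 0.1396]
orientation: [-0.0, 0.696, 0.718, -0.0]
force: [0.1, -0.2, 0.1]
width: 0.004
grip_force: 0.0
```

Run:
```python
from h import *
c=snap('scene','scene1');w=world(c);z=c['z_map']
print(observe()['tool_pos'])
b=(z>0)&(abs(w[...,0]-.454)<.06)&(abs(w[...,1]-.073)<.06)&(w[...,2]>.09)&(w[...,2]<.4)
for lo in np.arange(.09,.26,.01):
    q=w[b&(w[...,2]>=lo)&(w[...,2]<lo+.01)]
    if len(q):print(round(lo,3),len(q),np.round(q.min(0),3),np.round(q.max(0),3))
vs,us=np.where(b);print(us.min(),us.max(),vs.min(),vs.max())
i=c['pixels'][130:330,180:440,::-1];cv2.imwrite('pics/z1.png',cv2.resize(i,(780,600),interpolation=cv2.INTER_CUBIC))
```

```text
[0.45467805 0.07357774 0.14018281]
0.11 1 [0.449 0.068 0.118] [0.449 0.068 0.118]
0.12 9 [0.447 0.063 0.124] [0.461 0.069 0.13 ]
0.13 17 [0.44  0.062 0.131] [0.467 0.072 0.14 ]
0.14 13 [0.441 0.063 0.141] [0.457 0.068 0.148]
0.15 10 [0.44  0.062 0.15 ] [0.461 0.067 0.156]
0.16 24 [0.425 0.059 0.162] [0.483 0.066 0.17 ]
0.17 60 [0.419 0.059 0.17 ] [0.49  0.083 0.18 ]
0.18 39 [0.409 0.056 0.181] [0.498 0.068 0.19 ]
0.19 40 [0.401 0.056 0.19 ] [0.505 0.07  0.2  ]
0.2 52 [0.395 0.056 0.2  ] [0.511 0.086 0.21 ]
0.21 96 [0.394 0.054 0.21 ] [0.514 0.084 0.22 ]
0.22 50 [0.399 0.052 0.22 ] [0.447 0.08  0.229]
0.23 35 [0.413 0.061 0.231] [0.428 0.081 0.24 ]
0.24 20 [0.415 0.038 0.241] [0.464 0.079 0.25 ]
0.25 57 [0.416 0.036 0.251] [0.467 0.09  0.26 ]
219 264 137 199
```

View pics/z1.png

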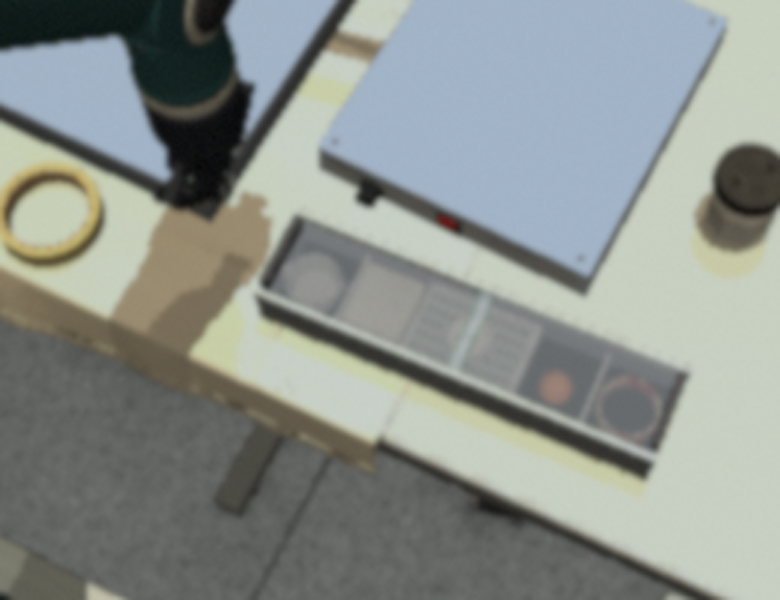

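>>> move_arm --moves '[{"tx": 0, "ty": 0, "tz": -0.07, "rx": 0, "ry": 0, "rz": 0, "hand": -1}, {"tx": 0, "ty": 0, "tz": -0.14, "rx": 0, "ry": 0, "rz": 0, "hand": -1}, {"tx": 0, "ty": 0, "tz": -0.175, "rx": 0, "ry": 0, "rz": 0, "hand": -1}, {"tx": 0, "ty": -0.03, "tz": -0.175, "rx": 0, "ry": 0, "rz": 0, "hand": -1}, {"tx": 0.002, "ty": -0.06, "tz": -0.175, "rx": 0, "ry": 0, "rz": 0, "hand": -1}, {"tx": 0.002, "ty": -0.075, "tz": -0.175, "rx": 0, "ry": 0, "rz": 0, "hand": -1}, {"tx": 0.003, "ty": -0.09, "tz": -0.175, "rx": 0, "ry": 0, "rz": 0, "hand": -1}, {"tx": 0.003, "ty": -0.105, "tz": -0.175, "rx": 0, "ry": 0, "rz": 0, "hand": -1}, {"tx": 0.004, "ty": -0.12, "tz": -0.175, "rx": 0, "ry": 0, "rz": 0, "hand": -1}, {"tx": 0.004, "ty": -0.135, "tz": -0.175, "rx": 0, "ry": 0, "rz": 0, "hand": -1}, {"tx": 0.005, "ty": -0.15, "tz": -0.175, "rx": 0, "ry": 0, "rz": 0, "hand": -1}]'

```text
t: 3.52
tool_pos: [0.4563, 0.0119, 0.07]
orientation: [0.0, 0.697, 0.717, 0.0]
force: [0.6, 1.8, 0.9]
width: -0.001
grip_force: 0.7
```

>>> move_arm --moves '[{"tx": 0.001, "ty": -0.02, "tz": 0, "rx": 0, "ry": 0, "rz": 0, "hand": -1}, {"tx": 0.001, "ty": -0.045, "tz": 0, "rx": 0, "ry": 0, "rz": 0, "hand": -1}, {"tx": 0.002, "ty": -0.07, "tz": 0, "rx": 0, "ry": 0, "rz": 0, "hand": -1}, {"tx": 0.003, "ty": -0.095, "tz": 0, "rx": 0, "ry": 0, "rz": 0, "hand": -1}, {"tx": 0.003, "ty": -0.12, "tz": 0, "rx": 0, "ry": 0, "rz": 0, "hand": -1}, {"tx": 0.004, "ty": -0.145, "tz": 0, "rx": 0, "ry": 0, "rz": 0, "hand": -1}, {"tx": 0.005, "ty": -0.17, "tz": 0, "rx": 0, "ry": 0, "rz": 0, "hand": -1}, {"tx": 0.006, "ty": -0.195, "tz": 0, "rx": 0, "ry": 0, "rz": 0, "hand": -1}, {"tx": 0.006, "ty": -0.215, "tz": 0, "rx": 0, "ry": 0, "rz": 0, "hand": -1}, {"tx": 0.007, "ty": -0.23, "tz": 0, "rx": 0, "ry": 0, "rz": 0, "hand": -1}, {"tx": 0.007, "ty": -0.245, "tz": 0, "rx": 0, "ry": 0, "rz": 0, "hand": -1}]'

```text
t: 4.9
tool_pos: [0.459, -0.0861, 0.07]
orientation: [-0.0, 0.697, 0.717, -0.0]
force: [-0.0, 2.0, -0.0]
width: 0.002
grip_force: 0.7
```

>>> move_arm --moves '[{"tx": 0, "ty": -0.004, "tz": 0, "rx": 0, "ry": 0, "rz": 0, "hand": -1}, {"tx": 0, "ty": -0.008, "tz": 0, "rx": 0, "ry": 0, "rz": 0, "hand": -1}, {"tx": 0, "ty": -0.012, "tz": 0, "rx": 0, "ry": 0, "rz": 0, "hand": -1}, {"tx": 0, "ty": -0.012, "tz": 0, "rx": 0, "ry": 0, "rz": 0, "hand": -1}]'

```text
t: 5.4
tool_pos: [0.4591, -0.0901, 0.07]
orientation: [-0.0, 0.696, 0.718, 0.0]
force: [1.1, 3.8, 1.0]
width: 0.006
grip_force: 1.5
```

>>> move_arm --moves '[{"tx": 0, "ty": -0.006, "tz": 0, "rx": 0, "ry": 0, "rz": 0, "hand": -1}, {"tx": 0, "ty": -0.01, "tz": 0, "rx": 0, "ry": 0, "rz": 0, "hand": -1}, {"tx": 0, "ty": -0.01, "tz": 0, "rx": 0, "ry": 0, "rz": 0, "hand": -1}]'

```text
t: 5.78
tool_pos: [0.4591, -0.0904, 0.07]
orientation: [-0.002, 0.695, 0.719, 0.001]
force: [0.3, 13.8, 3.5]
width: 0.001
grip_force: 6.8
```

>>> move_arm --moves '[{"tx": 0, "ty": 0.03, "tz": 0, "rx": 0, "ry": 0, "rz": 0, "hand": -1}, {"tx": 0, "ty": 0.06, "tz": 0.03, "rx": 0, "ry": 0, "rz": 0, "hand": -1}, {"tx": 0, "ty": 0.06, "tz": 0.12, "rx": 0, "ry": 0, "rz": 0, "hand": -1}, {"tx": 0, "ty": 0.15, "tz": 0.2, "rx": 0, "ry": 0, "rz": 0, "hand": -1}, {"tx": 0, "ty": 0.3, "tz": 0.2, "rx": 0, "ry": 0, "rz": 0, "hand": -1}, {"tx": 0, "ty": 0.45, "tz": 0.2, "rx": 0, "ry": 0, "rz": 0, "hand": -1}, {"tx": 0, "ty": 0.6, "tz": 0.2, "rx": 0, "ry": 0, "rz": 0, "hand": -1}, {"tx": 0, "ty": 0.6, "tz": 0.2, "rx": 0, "ry": 0, "rz": 0, "hand": -1}]'

```text
t: 6.78
tool_pos: [0.4586, 0.15, 0.1498]
orientation: [-0.0, 0.694, 0.72, 0.0]
force: [-0.3, -0.8, 0.1]
width: -0.006
grip_force: 0.0
```

Run:
```python
from h import *
P=[]
for n in('scene','top'):
    c=snap(n,n+'2');w=world(c);z=c['z_map']
    reg=(z>0)&(abs(w[...,0]-.458)<.045)&(w[...,1]>-.14)&(w[...,1]<.02)
    q=reg&(w[...,2]>.022)&(w[...,2]<.037)&(abs(w[...,1]+.07)<.035)
    q=cv2.morphologyEx(q.astype(np.uint8),cv2.MORPH_OPEN,np.ones((3,3)))>0
    s=w[q];print(n,'block',len(s),s.mean(0),cv2.minAreaRect(s[:,:2].astype(np.float32)*1000))
    q=reg&(w[...,2]>.057)&(w[...,2]<.08);s=w[q]
    if len(s):print('pull',len(s),np.median(s,0))
a=cv2.imread('pics/top2.png')[205:265,265:405];b=cv2.imread('pics/scene2.png')[195:295,255:420]
cv2.imwrite('pics/z2.png',np.vstack([cv2.resize(a,(700,300),interpolation=2),cv2.copyMakeBorder(cv2.resize(b,(495,300),interpolation=2),0,0,0,205,0)]))
print(observe()['tool_pos'],observe()['t'])
```

```text
scene block 405 [ 0.46041094 -0.06755062  0.0292279 ] ((462.7430114746094, -66.24752044677734), (62.264408111572266, 54.0230827331543), 1.8870973587036133)
pull 122 [ 0.46008665 -0.10418498  0.06218143]
top block 353 [ 0.46152515 -0.06723709  0.02974427] ((462.3570251464844, -66.8323745727539), (54.65372848510742, 57.3314094543457), 89.44349670410156)
pull 87 [ 0.46103322 -0.1019301   0.06243369]
[0.45879983 0.14513106 0.14972025] 6.875
```

View pics/z2.png

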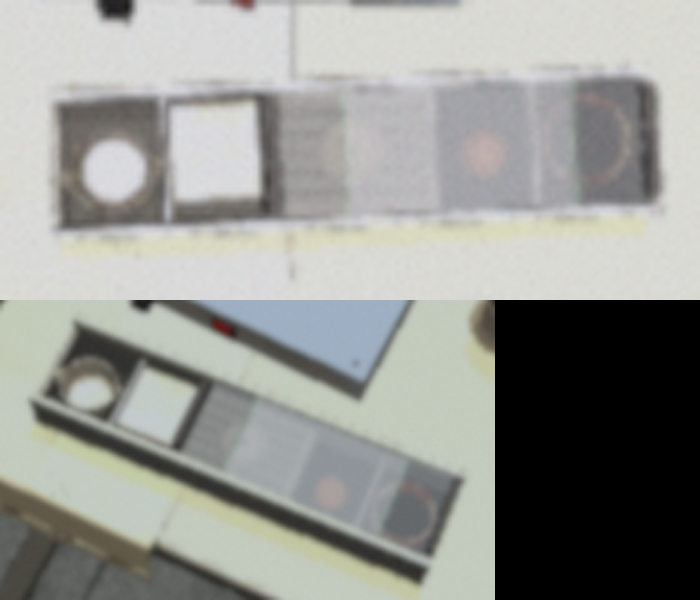

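>>> move_arm --moves '[{"tx": 0, "ty": -0.13, "tz": 0, "rx": 0, "ry": 0, "rz": 0, "hand": -1}, {"tx": 0, "ty": -0.26, "tz": 0, "rx": 0, "ry": 0, "rz": 0, "hand": -1}, {"tx": 0.002, "ty": -0.39, "tz": 0, "rx": 0, "ry": 0, "rz": 0, "hand": -1}, {"tx": 0.004, "ty": -0.5, "tz": 0, "rx": 0, "ry": 0, "rz": 0, "hand": -1}, {"tx": 0.004, "ty": -0.536, "tz": 0, "rx": 0, "ry": 0, "rz": 0, "hand": -1}, {"tx": 0.004, "ty": -0.536, "tz": -0.08, "rx": 0, "ry": 0, "rz": 0, "hand": -1}, {"tx": 0.004, "ty": -0.536, "tz": -0.15, "rx": 0, "ry": 0, "rz": 0, "hand": -1}, {"tx": 0.004, "ty": -0.536, "tz": -0.2, "rx": 0, "ry": 0, "rz": 0, "hand": -1}, {"tx": 0.004, "ty": -0.536, "tz": -0.22, "rx": 0, "ry": 0, "rz": 0, "hand": -1}, {"tx": 0.004, "ty": -0.536, "tz": -0.232, "rx": 0, "ry": 0, "rz": 0, "hand": -1}, {"tx": 0.004, "ty": -0.536, "tz": -0.232, "rx": 0, "ry": 0, "rz": 0, "hand": -1}, {"tx": 0.004, "ty": -0.536, "tz": -0.232, "rx": 0, "ry": 0, "rz": 0, "hand": -1}]'

```text
t: 8.38
tool_pos: [0.4611, -0.069, 0.0578]
orientation: [0.0, 0.697, 0.717, 0.0]
force: [-0.1, 0.7, -0.6]
width: 0.001
grip_force: 0.0
```

>>> move_arm --moves '[{"tx": 0, "ty": 0, "tz": 0, "rx": 0, "ry": 0, "rz": 0, "hand": -1}, {"tx": 0, "ty": 0, "tz": 0, "rx": 0, "ry": 0, "rz": 0, "hand": -1}, {"tx": 0, "ty": 0, "tz": 0, "rx": 0, "ry": 0, "rz": 0, "hand": -1}, {"tx": 0, "ty": 0, "tz": 0, "rx": 0, "ry": 0, "rz": 0, "hand": -1}, {"tx": 0, "ty": 0, "tz": 0, "rx": 0, "ry": 0, "rz": 0, "hand": -1}, {"tx": 0, "ty": 0, "tz": 0, "rx": 0, "ry": 0, "rz": 0, "hand": -1}, {"tx": 0, "ty": 0, "tz": 0, "rx": 0, "ry": 0, "rz": 0, "hand": -1}, {"tx": 0, "ty": 0, "tz": 0, "rx": 0, "ry": 0, "rz": 0, "hand": -1}, {"tx": 0, "ty": 0, "tz": 0, "rx": 0, "ry": 0, "rz": 0, "hand": -1}, {"tx": 0, "ty": 0, "tz": 0, "rx": 0, "ry": 0, "rz": 0, "hand": -1}, {"tx": 0, "ty": 0, "tz": 0, "rx": 0, "ry": 0, "rz": 0, "hand": -1}, {"tx": 0, "ty": 0, "tz": 0, "rx": 0, "ry": 0, "rz": 0, "hand": -1}]'

```text
t: 9.88
tool_pos: [0.4607, -0.069, 0.0572]
orientation: [0.0, 0.697, 0.717, 0.0]
force: [-0.5, -0.3, 0.2]
width: -0.001
grip_force: 0.0
```

>>> move_arm --moves '[{"tx": 0, "ty": 0, "tz": 0, "rx": 0, "ry": 0, "rz": 0, "hand": -1}, {"tx": 0, "ty": 0, "tz": 0, "rx": 0, "ry": 0, "rz": 0, "hand": -1}, {"tx": 0, "ty": 0, "tz": 0, "rx": 0, "ry": 0, "rz": 0, "hand": -1}, {"tx": 0, "ty": 0, "tz": 0, "rx": 0, "ry": 0, "rz": 0, "hand": -1}, {"tx": 0, "ty": 0, "tz": 0, "rx": 0, "ry": 0, "rz": 0, "hand": -1}, {"tx": 0, "ty": 0, "tz": 0, "rx": 0, "ry": 0, "rz": 0, "hand": -1}, {"tx": 0, "ty": 0, "tz": 0, "rx": 0, "ry": 0, "rz": 0, "hand": -1}, {"tx": 0, "ty": 0, "tz": 0, "rx": 0, "ry": 0, "rz": 0, "hand": -1}, {"tx": 0, "ty": 0, "tz": 0, "rx": 0, "ry": 0, "rz": 0, "hand": -1}, {"tx": 0, "ty": 0, "tz": 0, "rx": 0, "ry": 0, "rz": 0, "hand": -1}, {"tx": 0, "ty": 0, "tz": 0, "rx": 0, "ry": 0, "rz": 0, "hand": -1}, {"tx": 0, "ty": 0, "tz": 0, "rx": 0, "ry": 0, "rz": 0, "hand": -1}]'

```text
t: 11.38
tool_pos: [0.4607, -0.069, 0.0572]
orientation: [0.0, 0.697, 0.717, 0.0]
force: [0.9, 0.3, 0.2]
width: 0.001
grip_force: 0.0
```

>>> move_arm --moves '[{"tx": 0, "ty": 0, "tz": 0.07, "rx": 0, "ry": 0, "rz": 0, "hand": -1}, {"tx": 0, "ty": 0, "tz": 0.145, "rx": 0, "ry": 0, "rz": 0, "hand": -1}, {"tx": 0, "ty": 0, "tz": 0.145, "rx": 0, "ry": 0, "rz": 0, "hand": -1}, {"tx": 0, "ty": -0.08, "tz": 0.145, "rx": 0, "ry": 0, "rz": 0, "hand": -1}, {"tx": 0, "ty": -0.148, "tz": 0.145, "rx": 0, "ry": 0, "rz": 0, "hand": -1}, {"tx": 0, "ty": -0.148, "tz": 0.145, "rx": 0, "ry": 0, "rz": 0, "hand": -1}, {"tx": 0, "ty": -0.148, "tz": 0.145, "rx": 0, "ry": 0, "rz": 0, "hand": -1}]'

```text
t: 12.25
tool_pos: [0.4602, -0.1275, 0.1145]
orientation: [-0.001, 0.697, 0.717, -0.0]
force: [-0.5, 0.0, 0.4]
width: 0.001
grip_force: 0.0
```

>>> move_arm --moves '[{"tx": 0, "ty": 0, "tz": -0.05, "rx": 0, "ry": 0, "rz": 0, "hand": -1}, {"tx": 0, "ty": 0, "tz": -0.09, "rx": 0, "ry": 0, "rz": 0, "hand": -1}, {"tx": 0, "ty": 0, "tz": -0.11, "rx": 0, "ry": 0, "rz": 0, "hand": -1}, {"tx": 0, "ty": 0, "tz": -0.11, "rx": 0, "ry": 0, "rz": 0, "hand": -1}, {"tx": 0, "ty": 0.01, "tz": -0.11, "rx": 0, "ry": 0, "rz": 0, "hand": -1}, {"tx": 0, "ty": 0.022, "tz": -0.11, "rx": 0, "ry": 0, "rz": 0, "hand": -1}, {"tx": 0, "ty": 0.036, "tz": -0.11, "rx": 0, "ry": 0, "rz": 0, "hand": -1}, {"tx": -0.001, "ty": 0.05, "tz": -0.11, "rx": 0, "ry": 0, "rz": 0, "hand": -1}]'

```text
t: 13.25
tool_pos: [0.4607, -0.108, 0.0715]
orientation: [0.001, 0.697, 0.717, 0.0]
force: [0.9, -0.6, 0.3]
width: 0.003
grip_force: 0.7
```

>>> move_arm --moves '[{"tx": -0.001, "ty": 0.02, "tz": 0, "rx": 0, "ry": 0, "rz": 0, "hand": -1}, {"tx": -0.002, "ty": 0.045, "tz": 0, "rx": 0, "ry": 0, "rz": 0, "hand": -1}, {"tx": -0.003, "ty": 0.07, "tz": 0, "rx": 0, "ry": 0, "rz": 0, "hand": -1}, {"tx": -0.004, "ty": 0.095, "tz": 0, "rx": 0, "ry": 0, "rz": 0, "hand": -1}, {"tx": -0.005, "ty": 0.12, "tz": 0, "rx": 0, "ry": 0, "rz": 0, "hand": -1}, {"tx": -0.005, "ty": 0.145, "tz": 0, "rx": 0, "ry": 0, "rz": 0, "hand": -1}, {"tx": -0.006, "ty": 0.17, "tz": 0, "rx": 0, "ry": 0, "rz": 0, "hand": -1}, {"tx": -0.007, "ty": 0.195, "tz": 0, "rx": 0, "ry": 0, "rz": 0, "hand": -1}, {"tx": -0.008, "ty": 0.22, "tz": 0, "rx": 0, "ry": 0, "rz": 0, "hand": -1}, {"tx": -0.009, "ty": 0.24, "tz": 0, "rx": 0, "ry": 0, "rz": 0, "hand": -1}, {"tx": -0.01, "ty": 0.26, "tz": 0, "rx": 0, "ry": 0, "rz": 0, "hand": -1}, {"tx": -0.01, "ty": 0.275, "tz": 0, "rx": 0, "ry": 0, "rz": 0, "hand": -1}]'

```text
t: 14.75
tool_pos: [0.4561, 0.0023, 0.0712]
orientation: [-0.0, 0.697, 0.717, -0.0]
force: [0.5, -1.1, 0.6]
width: 0.002
grip_force: 0.7
```

>>> move_arm --moves '[{"tx": 0, "ty": 0.007, "tz": 0, "rx": 0, "ry": 0, "rz": 0, "hand": -1}, {"tx": 0, "ty": 0.014, "tz": 0, "rx": 0, "ry": 0, "rz": 0, "hand": -1}, {"tx": 0, "ty": 0.021, "tz": 0, "rx": 0, "ry": 0, "rz": 0, "hand": -1}, {"tx": 0, "ty": 0.021, "tz": 0, "rx": 0, "ry": 0, "rz": 0, "hand": -1}]'

```text
t: 15.25
tool_pos: [0.4559, 0.0081, 0.0711]
orientation: [0.001, 0.697, 0.717, -0.001]
force: [-0.4, -6.6, 1.5]
width: -0.003
grip_force: 3.6
```

>>> move_arm --moves '[{"tx": 0, "ty": 0.006, "tz": 0, "rx": 0, "ry": 0, "rz": 0, "hand": -1}, {"tx": 0, "ty": 0.008, "tz": 0, "rx": 0, "ry": 0, "rz": 0, "hand": -1}, {"tx": 0, "ty": 0.008, "tz": 0, "rx": 0, "ry": 0, "rz": 0, "hand": -1}]'

```text
t: 15.62
tool_pos: [0.4559, 0.0082, 0.0712]
orientation: [0.002, 0.698, 0.716, -0.002]
force: [-0.8, -15.5, 4.0]
width: 0.004
grip_force: 7.9
```

>>> move_arm --moves '[{"tx": 0, "ty": -0.02, "tz": 0, "rx": 0, "ry": 0, "rz": 0, "hand": -1}, {"tx": 0, "ty": -0.05, "tz": 0, "rx": 0, "ry": 0, "rz": 0, "hand": -1}, {"tx": 0, "ty": -0.05, "tz": 0.1, "rx": 0, "ry": 0, "rz": 0, "hand": -1}, {"tx": 0, "ty": -0.05, "tz": 0.25, "rx": 0, "ry": 0, "rz": 0, "hand": -1}, {"tx": 0, "ty": 0.05, "tz": 0.35, "rx": 0, "ry": 0, "rz": 0, "hand": -1}, {"tx": 0, "ty": 0.2, "tz": 0.35, "rx": 0, "ry": 0, "rz": 0, "hand": -1}, {"tx": 0, "ty": 0.35, "tz": 0.35, "rx": 0, "ry": 0, "rz": 0, "hand": -1}, {"tx": 0, "ty": 0.5, "tz": 0.35, "rx": 0, "ry": 0, "rz": 0, "hand": -1}, {"tx": 0, "ty": 0.5, "tz": 0.35, "rx": 0, "ry": 0, "rz": 0, "hand": -1}, {"tx": 0, "ty": 0.5, "tz": 0.35, "rx": 0, "ry": 0, "rz": 0, "hand": -1}, {"tx": 0, "ty": 0.5, "tz": 0.35, "rx": 0, "ry": 0, "rz": 0, "hand": -1}]'

```text
t: 17.0
tool_pos: [0.4564, 0.2118, 0.2111]
orientation: [0.0, 0.698, 0.717, -0.0]
force: [-0.1, -0.3, -0.7]
width: -0.0
grip_force: 0.0
```

Run:
```python
from h import *
for n in('scene','top'):
    c=snap(n,n+'3');w=world(c);z=c['z_map'];ok=(z>0)&(abs(w[...,0]-.46)<.075)
    for a,b in((-.02,.045),(-.35,-.29)):
        s=w[ok&(w[...,2]>.057)&(w[...,2]<.08)&(w[...,1]>a)&(w[...,1]<b)];print(n,len(s),np.median(s,0))
a=cv2.imread('pics/top3.png')[205:265,265:405];b=cv2.imread('pics/scene3.png')[195:295,255:420]
cv2.imwrite('pics/z3.png',np.vstack([cv2.resize(a,(700,300),interpolation=2),cv2.copyMakeBorder(cv2.resize(b,(495,300),interpolation=2),0,0,0,205,0)]))
```

```text
scene 99 [0.45768388 0.02222113 0.06239302]
scene 109 [ 0.46340449 -0.32768962  0.06246927]
top 70 [0.45405068 0.0240192  0.06373589]
top 79 [ 0.46697595 -0.32526566  0.06249803]
```

View pics/z3.png

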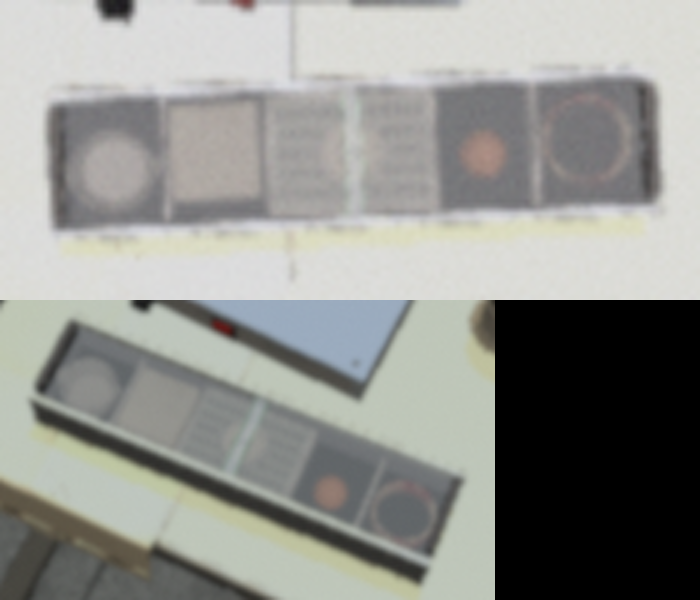

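The picture shows both panes shut: the left pull is at the left end (crop pixel 57,165) and the right pull at (650,140), both where they started. The arm is clear of the case.

```bash
python3 -c "from cell import sign_off;print(sign_off())"
```

```text
the job is handed in; nothing more can be done
None
```

I pushed the left pane fully open, pointed at the plaster block (left inner bay) with the fingertips about 8 mm above its middle for 3 s, then pushed the pane fully shut, moved clear and handed the job in at about 17 s; the right pane stayed shut.

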